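# Square a casting up and slide it home in the trimming nest

## Task

An aluminium casting lies skewed on the wooden board, in front of the open mouth of the trimming nest. Turn it until its long side faces the stop squarely, then slide it along the board between the two jaws until that side is flush against the stop. Do not lift the casting off the board, and leave the clamp blocks and the red cap beside the board where they are.

Things in the scene. Friction and masses are not known exactly. Their poses are not given: they have to be found in the camera images.
- casting_centre (a point): centre of the casting, 14 mm above its underside: loose open aluminium housing half, a rectangle 60 mm (x) by 110 mm (y), z up; straight walls 26 mm high, 6 mm thick, bosses inside to 28 mm; 0.2 to 0.4 kg, flat on the board. Either long side may face the stop. It starts 130-150 mm before the nest's origin, long axis 40 to 90 degrees off the stop, either way.
- nest: trimming nest, fixed (place and yaw vary): grey U of two jaws and a stop with steel faces, 22 mm high, on a 28 mm thick wooden board (300 x 330 mm, from x = -212 to 88 mm) laid on the bench. Origin on the board, under the centre of a fully home casting; x points into the nest towards the stop, y along the stop, z up.
- nest_stop (a point): middle of the stop's steel face, 30 mm beyond the nest's origin in its x, 11 mm above the board; axes as the nest's. The jaw faces stand 58 mm to either side of it in y (116 mm slot for the 110 mm casting) and run 32 mm forward from the stop.
- nest_mouth (a point): middle of the open mouth, 28 mm before the nest's origin, 11 mm above the board; axes as the nest's. Flared lead-ins are 137 mm apart here and narrow to 116 mm over the next 26 mm. Nothing but the flat board lies before this point.
- block_a: dark brown clamp block with a steel clip, about 24 x 60 x 29 mm, loose on the hole plate to the right of the board; bystander; origin at the centre of its underside
- block_c: dark brown clamp block with a steel clip, about 24 x 63 x 28 mm, loose on the hole plate to the right of the board, farther back; bystander; origin at the centre of its underside
- cap_a: red plastic thread cap, 33 mm wide, 14 mm high, loose at the left edge of the bench; bystander; origin at the centre of its underside

How it is judged:
At the end, for the whole second after the job is handed in: The casting lies flat on the board between the jaws, its long side flush against the stop (its centre within 4 mm of fully home in depth and 6 mm sideways, square to the stop within 0.05 rad), released and at rest (x of casting_centre in the frame of nest between -0.004 and 0.004 m and y of casting_centre in the frame of nest between -0.006 and 0.006 m and z of casting_centre in the frame of nest between 0.01 and 0.018 m and angle between the x axis of casting_centre and the x axis of nest, either way round below 0.05 rad and angle between casting_centre's own z axis and vertical below 0.06 rad and linear speed of casting below 0.01 m/s); the robot touches nothing.
It fails at once if the casting is lifted more than 20 mm off the board or tipped over (z of casting_centre in the frame of nest above 0.034 m or angle between casting_centre's own z axis and vertical above 0.5 rad).
It fails at once if a clamp block or the red cap beside the board is moved more than 30 mm (distance of any of block_a, block_c, cap_a from where it was at the start of the episode above 0.03 m).
It also fails if it takes over 72 s, if anything falls off the work surface, if the arm or the gripper's body presses on something with over 40 N, if the wrist force passes 120 N, or if a joint passes its speed limit or range.

## Robot

A 7-joint arm with a two-finger parallel gripper is mounted at the origin on a cart in front of the work surface, level with it; the furniture and walls round the work are solid. World frame = base frame: x ahead of the robot, y to its left, z up, the work surface at z = 0. Lengths are in m, angles in rad, forces in N, time in s.
With the tool pointing down it reaches from about 0.35 to 0.9 m from the base axis. Payload 19.9 kg.
Tool frame: the origin (TCP) lies midway between the tips of the shut fingers; the grasp point (between the pads) lies 19 mm behind it (env.grasp_offset is the z of the grasp point in the tool frame, in m); z points along the fingers, y is the direction in which the jaws open and shut (so a half turn about z gives the same grasp; the last joint's range is limited). The gripper opens to 85 mm and grips with 20 to 120 N. Pads are 22 mm wide; open, the fingers measure 114 mm over their backs; the gripper's body (76 mm by 85 mm) begins 54 mm behind the grasp point. The pads swing forward as they close: fully open they stand 13 mm farther back than shut.
Start: joints at [1.252, 0.417, -0.01, 1.614, 0.005, 1.111, -0.053], TCP at [0.171, -0.601, 0.231] pointing down, gripper open.
Joint ranges: [-2.81, 2.81], [-0.39, 2.02], [-1.27, 1.25], [0.06, 2.57], [-1.19, 4.33], [0.19, 2], [-2.82, 2.82]. Speed limits (rad/s): [1.89, 1.89, 2.39, 2.39, 3.01, 3.01, 3.01].

## Interface

Orientations are given as a 3x3 rotation matrix whose columns are the frame's x, y, z axes.
In Python, from plant import readout, imaging, job, nets, env gives the robot as it stands. The module is installed in compiled form; this text tells all that it offers.
- The arm moves only by the tool drive_tool, never from a script. Its argument "commands" is a list of rows, each a list of 4 numbers: the shift along the tool's x, y, z as a fraction of full scale, then the turn about the tool's z as a fraction of full scale. A call has exactly 5 rows; each row shifts and turns the commanded pose from where the row before left it, along the tool's axes as they then stand; what a row does not reach is not made up. Full scale, the value 1, is 50 cm for a shift and 45 degrees for a turn. A row lasts 1/10 s, in which the tool goes at most 50 mm and 8.59 degrees, less where a joint would pass 70% of its speed; a pose out of reach is approached as far as the arm can. A call with a number of a shift or a turn outside -1 to 1 is refused whole. A call with a gripper value outside its range is refused whole. "fingers" is the opening, from -1 (shut) to 1 (fully open), so that 0 is half open, set as the call begins (left out, the last holds). The fingers move at their own pace and stop on an object; the grip force is fixed at half the most. Time passes only in rows, so rows that do not move let the fingers close, or fill a call up. It gives the time, the measured TCP pose, the force and the opening at its end, in the units of the state.
- readout.sense(): the state, without advancing time (a new reading comes with each control period).
- imaging.grab_frame(name): name is "scene" or "top" or "wrist"; returns a dict with "image" (400x640x3 uint8, red, green, blue), "camera_matrix" (3x3 intrinsics, pixels), "rvec" (rotation vector, rad) and "tvec" (3), from world to camera coordinates, as OpenCV has them. Camera axes: x right, y down, z forward; pixel columns grow to the right and rows downward; lengths in m; the calibration is good to about 2 mm. The wrist camera is an equidistant fisheye: a pixel r from the principal point sees the ray r / f radians off the axis. A picture is of the moment at which its call begins. There is no depth.
- job.job_done(): hands the job in, once; it reports no verdict.
Trained networks look in the newest picture that a camera, given by its name, has taken for a name from the list of things; names that differ only in an ending like _2 or _b are one class to them, and where a whole thing is asked for, a point or a joint stands for the part that bears it (a point fixed in the world has none). Each returns a list of dicts, best first, with "score" (0 to 1); they miss things now and then, are a little off and sometimes report something else, mostly with a low value. They report only what shows in the picture. A call takes as long as a camera call.
- nets.regions_of(camera, name): "region" (400x640 bool, what is visible of it) and "bbox" ([left, top, right, bottom] in pixels, round what is visible of it).
- nets.tip_of(camera, name): "xy" ([column, row] in pixels: a listed point, or the origin of a listed thing).
The state is a dict: "time": time; "qpos": joint angles; "joint_vel": joint speeds; "tau": joint torques, N m; "eef_pos": TCP position; "ee_rot": TCP orientation; "contact_force": force on the tool from outside, world axes, zero at the start; "wrist_torque": the same for the moment, N m; "finger_gap": finger opening in m.
Only numpy, scipy, OpenCV 4.12 (cv2) and the standard library are available. Lean on these libraries where they do the work, as an engineer would, in place of code of your own. Each camera call takes 0.05 s, during which the arm holds its last target.

## Working session

There is one attempt and no reset: what is moved stays moved. The work goes in short steps, Python scripts to look and compute and a tool call to move; the robot and the scene stay as the last step left them, time stands still between calls to the robot, and variables do not carry over. Pictures are saved under pics/ and viewed, and the job is handed in when it is done.

Besides the shell and the picture viewer there is one more tool, called after "Request:" as name(argument=value, ...) on one line, values as JSON. drive_tool: Moves the arm, as the interface text tells. Its arguments: {"type":"object","properties":{"commands":{"type":"array"},"fingers":{"type":"number"}},"required":["commands"]}

```bash
mkdir -p pics; ls; cat > h.py <<'E'
import numpy as np, cv2
from plant import readout, imaging, job, nets, env
def grab(n,fn=None):
    f=imaging.grab_frame(n)
    if fn: cv2.imwrite('pics/'+fn,cv2.cvtColor(f['image'],cv2.COLOR_RGB2BGR))
    return f
def proj(f,P):
    P=np.asarray(P,float).reshape(-1,3)
    return cv2.projectPoints(P,np.array(f['rvec'],float),np.array(f['tvec'],float),np.array(f['camera_matrix'],float),None)[0].reshape(-1,2)
def back(f,px,z):
    K=np.array(f['camera_matrix'],float);R=cv2.Rodrigues(np.array(f['rvec'],float))[0];t=np.array(f['tvec'],float).ravel()
    px=np.asarray(px,float).reshape(-1,2)
    d=np.c_[px,np.ones(len(px))]@np.linalg.inv(K).T@R
    c=-R.T@t
    return c+d*((z-c[2])/d[:,2])[:,None]
E
python3 - <<'E'
from h import *
for n in('scene','top','wrist'):
    f=grab(n,n+'0.png')
    for k in ('casting_centre','nest','nest_stop','nest_mouth','block_a','cap_a'):
        r=nets.tip_of(n,k)
        print(n,k,[(np.round(x['xy']),round(x['score'],2)) for x in r[:3]], [back(f,x['xy'],{'casting_centre':.042,'nest':.028,'nest_stop':.039,'nest_mouth':.039}.get(k,0))[0].round(3) for x in r[:2]] if n!='wrist' else '')
s=readout.sense();print({k:np.round(v,3) for k,v in s.items()})
E
```

```text
pics
scene casting_centre [] []
scene nest [] []
scene nest_stop [(array([349., 132.]), 0.69), (array([280., 185.]), 0.67)] [array([ 0.657, -0.127,  0.039]), array([0.671, 0.162, 0.039])]
scene nest_mouth [(array([289., 199.]), 0.57)] [array([0.618, 0.187, 0.039])]
scene block_a [(array([279., 186.]), 0.74), (array([350., 131.]), 0.64), (array([389., 150.]), 0.59)] [array([0.701, 0.139, 0.   ]), array([ 0.689, -0.18 ,  0.   ])]
scene cap_a [(array([268., 308.]), 0.7)] [array([0.476, 0.419, 0.   ])]
top casting_centre [(array([286., 242.]), 0.89)] [array([0.491, 0.228, 0.042])]
top nest [(array([308., 182.]), 0.58)] [array([0.639, 0.183, 0.028])]
top nest_stop [(array([312., 173.]), 0.63)] [array([0.659, 0.172, 0.039])]
top nest_mouth [(array([308., 190.]), 0.96)] [array([0.617, 0.182, 0.039])]
top block_a [(array([443., 171.]), 0.78), (array([443., 228.]), 0.68)] [array([ 0.684, -0.154,  0.   ]), array([ 0.539, -0.153,  0.   ])]
top cap_a [(array([206., 246.]), 0.65)] [array([0.481, 0.423, 0.   ])]
wrist casting_centre [] 
wrist nest [] 
wrist nest_stop [] 
wrist nest_mouth [] 
wrist block_a [] 
wrist cap_a [] 
{'time': np.float64(1.05), 'qpos': array([ 1.252,  0.417, -0.01 ,  1.614,  0.005,  1.111, -0.053]), 'joint_vel': array([ 0.002,  0.   , -0.   ,  0.001, -0.   , -0.   ,  0.001]), 'tau': array([-1.0000e-03, -8.6423e+01,  6.7800e-01, -4.3521e+01,  1.9000e-02,
        2.0000e-03, -0.0000e+00]), 'eef_pos': array([ 0.171, -0.601,  0.231]), 'ee_rot': array([[ 0.962,  0.273, -0.   ],
       [ 0.273, -0.962,  0.   ],
       [-0.   , -0.   , -1.   ]]), 'contact_force': array([-0.283,  0.223,  0.552]), 'wrist_torque': array([ 0.029,  0.012, -0.002]), 'finger_gap': np.float64(0.085)}
```

```bash
python3 - <<'E'
import cv2
t=cv2.imread('pics/top0.png');cv2.imwrite('pics/top0c.png',cv2.resize(t[140:300,180:380],None,fx=4,fy=4,interpolation=cv2.INTER_CUBIC)[:600])
E
```

```text
(no output)
```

View pics/top0.png

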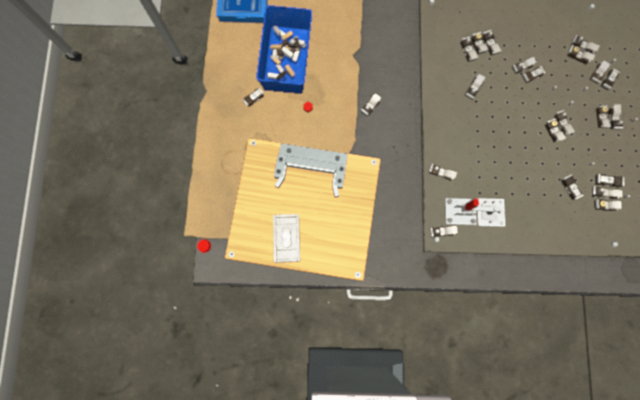

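View pics/top0c.png

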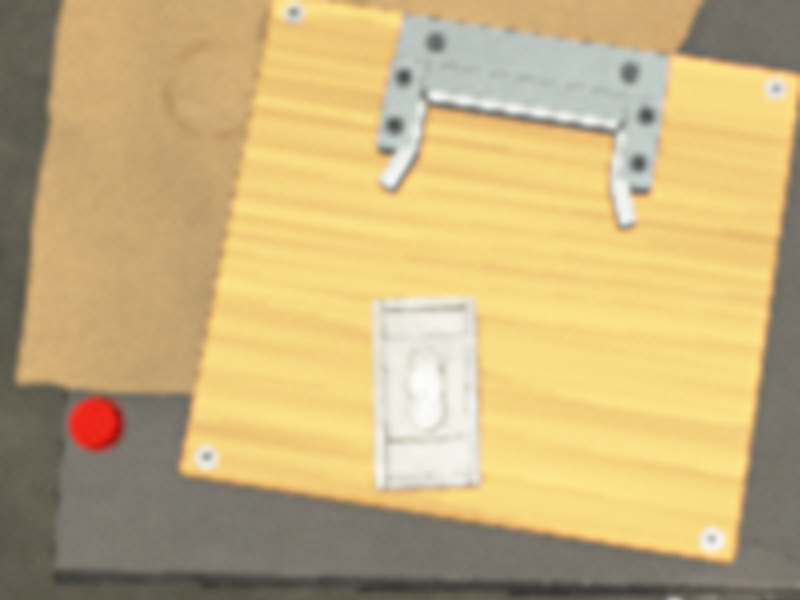

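View pics/scene0.png

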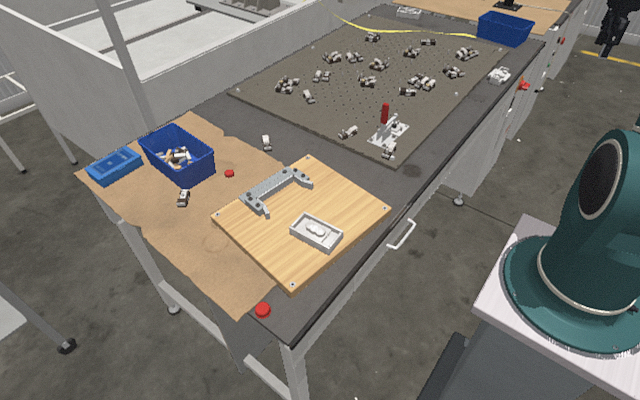

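```bash
python3 - <<'E'
from h import *
f=grab('top')
im=f['image']
# board by colour
hsv=cv2.cvtColor(im,cv2.COLOR_RGB2HSV)
C=-cv2.Rodrigues(np.array(f['rvec'],float))[0].T@np.array(f['tvec'],float).ravel();print('cam',C.round(3))
r=nets.regions_of('top','casting_centre')[0]
m=r['region'].astype(np.uint8)
rect=cv2.minAreaRect(np.argwhere(m)[:,::-1].astype(np.float32));b=cv2.boxPoints(rect)
W=back(f,b,.05);print('cast',r['score'],W[:,:2].round(3).tolist(),W.mean(0).round(3),[np.linalg.norm(W[i]-W[i-1]).round(3) for i in range(4)])
for i in range(4):
    d=W[i]-W[i-1];print(np.degrees(np.arctan2(d[1],d[0])).round(1))
# board corners from zoom view (crop*4, offset 180,140)
bc=np.array([[272,0],[800,72],[735,562],[180,472]])/4+[180,140]
B=back(f,bc,.028);print('board',B.round(3)[:,:2].tolist(),[np.linalg.norm(B[i]-B[i-1]).round(3) for i in range(4)])
for i in range(4):
    d=B[i]-B[i-1];print(np.degrees(np.arctan2(d[1],d[0])).round(1))
st=np.array([[427,98],[616,127]])/4+[180,140]
S=back(f,st,.05);print('stop',S.round(3),S.mean(0)); d=S[1]-S[0];print(np.degrees(np.arctan2(d[1],d[0])).round(1),np.linalg.norm(d))
E
```

```text
cam [0.381 0.157 1.147]
cast 0.93 [[0.555, 0.263], [0.557, 0.2], [0.447, 0.196], [0.446, 0.258]] [0.501 0.229 0.05 ] [np.float64(0.109), np.float64(0.063), np.float64(0.109), np.float64(0.062)]
2.7
-88.4
-178.0
91.5
board [[0.741, 0.333], [0.705, 0.007], [0.408, 0.044], [0.451, 0.37]] [np.float64(0.293), np.float64(0.328), np.float64(0.3), np.float64(0.329)]
-7.4
-96.3
172.8
82.4
stop [[0.676 0.233 0.05 ]
 [0.661 0.12  0.05 ]] [0.66854842 0.17661357 0.05      ]
-97.3 0.11446885113669696
```

Request:
drive_tool(commands=[[0.062,-0.05,0,0],[0.062,-0.05,0,0],[0.062,-0.05,0,0],[0.062,-0.05,0,0],[0.062,-0.05,0,0]], fingers=1)

```text
time: 1.65
eef_pos: [0.2865, -0.4372, 0.2314]
ee_rot: [[0.962, 0.273, 0.0], [0.273, -0.962, -0.0], [0.0, 0.0, -1.0]]
contact_force: [0.4, -1.0, 0.1]
finger_gap: 0.0855
```

Request:
drive_tool(commands=[[0.062,-0.05,0,0],[0.062,-0.05,0,0],[0.062,-0.05,0,0],[0.062,-0.05,0,0],[0.062,-0.05,0,0]])

```text
time: 2.15
eef_pos: [0.4014, -0.2746, 0.2315]
ee_rot: [[0.962, 0.273, 0.0], [0.273, -0.962, -0.0], [0.0, 0.0, -1.0]]
contact_force: [0.9, -0.7, 1.2]
finger_gap: 0.0859
```

Request:
drive_tool(commands=[[0.031,-0.061,0,0],[0.031,-0.061,0,0],[0.031,-0.061,0,0],[0.031,-0.061,0,0],[0.031,-0.061,0,0]])

```text
time: 2.65
eef_pos: [0.4337, -0.1068, 0.2315]
ee_rot: [[0.962, 0.273, 0.0], [0.273, -0.962, -0.0], [0.0, 0.0, -1.0]]
contact_force: [-0.2, -0.3, 0.5]
finger_gap: 0.085
```

Request:
drive_tool(commands=[[0.031,-0.061,0,0],[0.031,-0.061,0,0],[0.031,-0.061,0,0],[0.031,-0.061,0,0],[0.031,-0.061,0,0]])

```text
time: 3.15
eef_pos: [0.4665, 0.0611, 0.2315]
ee_rot: [[0.962, 0.273, 0.0], [0.273, -0.962, -0.0], [0.0, 0.0, -1.0]]
contact_force: [0.4, -0.8, 0.3]
finger_gap: 0.0857
```

Request:
drive_tool(commands=[[0.031,-0.061,0,0],[0.031,-0.061,0,0],[0.031,-0.061,0,0],[0.031,-0.061,0,0],[0,0,0,0]])

```text
time: 3.65
eef_pos: [0.4925, 0.1984, 0.2314]
ee_rot: [[0.961, 0.278, -0.0], [0.278, -0.961, 0.002], [0.001, -0.002, -1.0]]
contact_force: [-0.1, 0.1, -0.5]
finger_gap: 0.0857
```

Request:
drive_tool(commands=[[0,0,0,0.1],[0,0,0,0.1],[0,0,0,0.1],[0,0,0,0],[0,0,0,0]])

```text
time: 4.15
eef_pos: [0.4927, 0.1939, 0.2313]
ee_rot: [[0.999, 0.043, 0.0], [0.043, -0.999, -0.0], [0.0, 0.0, -1.0]]
contact_force: [0.3, 0.3, -0.6]
finger_gap: 0.0851
```

```bash
python3 - <<'E'
from h import *
s=readout.sense();print(s['eef_pos'].round(4),s['qpos'].round(2))
f=grab('wrist','w1.png')
grab('top','t1.png')
K=np.array(f['camera_matrix']);R=cv2.Rodrigues(np.array(f['rvec'],float))[0];t=np.array(f['tvec'],float).ravel();C=-R.T@t
print(K,C.round(3))
def bk(px,z):
    v=np.array([(px[0]-K[0,2])/K[0,0],(px[1]-K[1,2])/K[1,1]]);th=np.linalg.norm(v)
    d=np.r_[v/th*np.sin(th),np.cos(th)]@R
    return C+d*(z-C[2])/d[2]
for r in nets.regions_of('wrist','casting_centre')[:1]:
    m=r['region'].astype(np.uint8)
    c=max(cv2.findContours(m,0,1)[0],key=cv2.contourArea).reshape(-1,2)
    P=np.array([bk(p,.054)[:2] for p in c])
    rc=cv2.minAreaRect((P*1000).astype(np.float32));print(r['score'],r['bbox'],rc,cv2.boxPoints(rc).round(1).tolist())
for k in('casting_centre','nest_mouth','nest_stop'):
  for r in nets.tip_of('wrist',k)[:2]: print(k,r,bk(r['xy'],.04).round(3))
E
```

```text
[0.4927 0.1939 0.2313] [ 0.04  0.29 -0.56  1.84  0.17  1.06 -2.11]
[[309.70691629   0.         317.4145459 ]
 [  0.         309.70691629 198.96115372]
 [  0.           0.           1.        ]] [0.576 0.199 0.373]
0.78 [257.4, 115.5, 315.1, 220.1] ((501.87054443359375, 229.88357543945312), (111.55039978027344, 60.76866912841797), 3.956968307495117) [[444.1000061035156, 256.29998779296875], [448.29998779296875, 195.6999969482422], [559.5999755859375, 203.39999389648438], [555.4000244140625, 264.0]]
casting_centre {'xy': [289.4, 165.3], 'score': 0.6} [0.501 0.227 0.04 ]
nest_mouth {'xy': [329.5, 68.5], 'score': 0.58} [0.608 0.188 0.04 ]
nest_stop {'xy': [339.4, 14.0], 'score': 0.71} [0.669 0.18  0.04 ]
```

Request:
drive_tool(commands=[[0.011,-0.035,0,0],[0.01,-0.034,0,0],[0,0,0.06,0],[0,0,0.06,0],[0,0,0,0]])

```text
time: 4.95
eef_pos: [0.5002, 0.2281, 0.1682]
ee_rot: [[0.999, 0.042, -0.005], [0.042, -0.999, -0.002], [-0.005, 0.002, -1.0]]
contact_force: [-0.8, -0.3, 0.9]
finger_gap: 0.0852
```

Request:
drive_tool(commands=[[0,0,0.07,0],[0,0,0.07,0],[0,0,0.03,0],[0,0,0,0],[0,0,0,0]])

```text
time: 5.45
eef_pos: [0.5025, 0.2294, 0.0879]
ee_rot: [[0.999, 0.041, 0.001], [0.041, -0.999, 0.001], [0.001, -0.001, -1.0]]
contact_force: [0.8, 0.4, 0.8]
finger_gap: 0.0856
```

```bash
python3 - <<'E'
from h import *
s=readout.sense();print(s['eef_pos'].round(4),s['qpos'].round(2))
f=grab('wrist','w2.png')
E
```

```text
[0.5025 0.2294 0.0879] [-0.09  0.52 -0.5   1.9   0.33  0.81 -2.29]
```

View pics/w2.png

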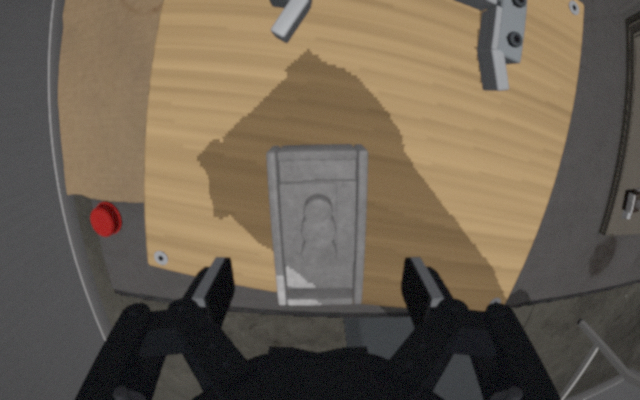

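Request:
drive_tool(commands=[[0,0,0.036,0],[0,0,0.036,0],[0,0,0.036,0],[0,0,0,0],[0,0,0,0]])

```text
time: 6.0
eef_pos: [0.5024, 0.2294, 0.0337]
ee_rot: [[0.999, 0.041, 0.001], [0.041, -0.999, 0.001], [0.001, -0.001, -1.0]]
contact_force: [-0.5, -0.6, 0.7]
finger_gap: 0.0854
```

Request:
drive_tool(commands=[[0,0,0,0],[0,0,0,0],[0,0,0,0],[0,0,0,0],[0,0,0,0]], fingers=-0.2)

```text
time: 6.5
eef_pos: [0.5025, 0.2292, 0.0337]
ee_rot: [[0.999, 0.041, 0.002], [0.041, -0.999, 0.0], [0.002, -0.0, -1.0]]
contact_force: [-3.3, -1.5, 13.9]
finger_gap: 0.0588
```

Request:
drive_tool(commands=[[0,0,0,0],[0,0,0,0],[0,0,0,0],[0,0,0,0],[0,0,0,0]])

```text
time: 7.0
eef_pos: [0.5025, 0.2292, 0.0337]
ee_rot: [[0.999, 0.041, 0.002], [0.041, -0.999, 0.0], [0.002, -0.0, -1.0]]
contact_force: [-2.0, -2.4, 13.7]
finger_gap: 0.0586
```

```bash
python3 - <<'E'
from h import *
s=readout.sense();print(s['eef_pos'].round(4),s['qpos'].round(2),s['finger_gap'],s['contact_force'])
f=grab('wrist','w3.png')
E
```

```text
[0.5025 0.2292 0.0337] [-0.13  0.6  -0.45  1.92  0.39  0.71 -2.34] 0.05858316353908915 [-1.97989975 -2.44762036 13.74813313]
```

View pics/w3.png

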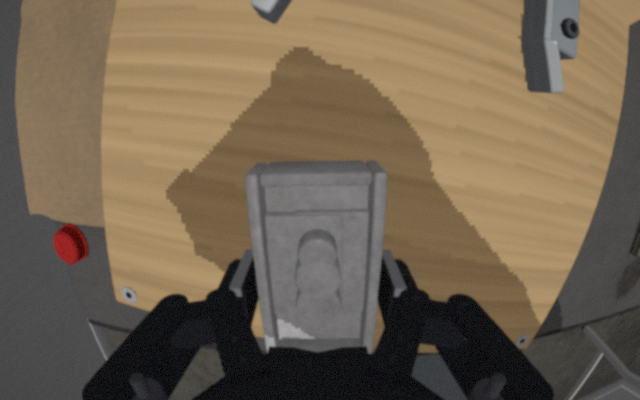

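Request:
drive_tool(commands=[[0,0,0,-0.15],[0,0,0,-0.15],[0,0,0,-0.15],[0,0,0,-0.15],[0,0,0,-0.15]])

```text
time: 7.55
eef_pos: [0.5029, 0.2296, 0.0338]
ee_rot: [[0.805, 0.593, 0.002], [0.593, -0.805, 0.001], [0.003, 0.001, -1.0]]
contact_force: [0.3, 0.4, 7.0]
finger_gap: 0.0586
```

Request:
drive_tool(commands=[[0,0,0,-0.15],[0,0,0,-0.15],[0,0,0,-0.15],[0,0,0,-0.15],[0,0,0,-0.15]])

```text
time: 8.05
eef_pos: [0.5029, 0.2298, 0.0337]
ee_rot: [[0.34, 0.94, 0.002], [0.94, -0.34, 0.001], [0.002, 0.002, -1.0]]
contact_force: [0.5, 1.8, 7.9]
finger_gap: 0.059
```

Request:
drive_tool(commands=[[0,0,0,-0.145],[0,0,0,-0.145],[0,0,0,0],[0,0,0,0],[0,0,0,0]])

```text
time: 8.55
eef_pos: [0.5028, 0.2296, 0.0337]
ee_rot: [[0.123, 0.992, 0.002], [0.992, -0.123, 0.001], [0.001, 0.002, -1.0]]
contact_force: [0.6, 0.3, 11.6]
finger_gap: 0.0586
```

```bash
python3 - <<'E'
from h import *
s=readout.sense();print(s['eef_pos'].round(4),s['qpos'].round(2),s['finger_gap'],s['contact_force'],np.degrees(np.arctan2(s['ee_rot'][1][0],s['ee_rot'][0][0])))
f=grab('wrist','w4.png')
E
```

```text
[0.5028 0.2296 0.0337] [ 0.11  0.7  -0.78  1.91  0.68  0.81 -1.16] 0.058649250076232895 [ 0.57014327  0.28092627 11.56204984] 82.91190065951287
```

View pics/w4.png

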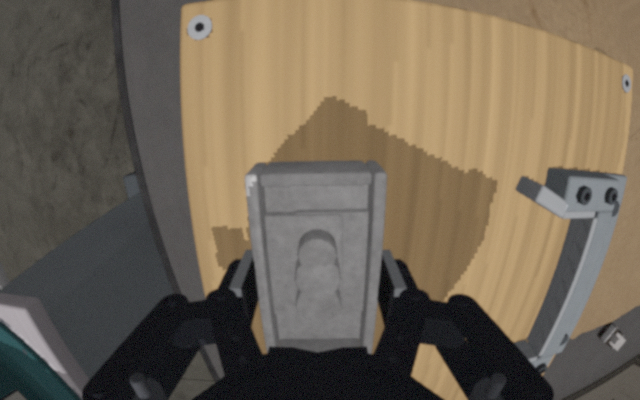

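Request:
drive_tool(commands=[[-0.0126,0.02,0,0],[-0.0126,0.02,0,0],[-0.0126,0.02,0,0],[-0.0126,0.02,0,0],[-0.0126,0.02,0,0]])

```text
time: 9.1
eef_pos: [0.5479, 0.1927, 0.0337]
ee_rot: [[0.123, 0.992, 0.001], [0.992, -0.123, 0.002], [0.002, 0.001, -1.0]]
contact_force: [-4.9, 5.2, 12.9]
finger_gap: 0.0588
```

Request:
drive_tool(commands=[[0,0,0,0],[0,0,0,0],[0,0,0,0],[0,0,0,0],[0,0,0,0]])

```text
time: 9.6
eef_pos: [0.5494, 0.1912, 0.0338]
ee_rot: [[0.124, 0.992, 0.003], [0.992, -0.124, 0.0], [0.0, 0.003, -1.0]]
contact_force: [4.4, -2.8, 8.3]
finger_gap: 0.0589
```

```bash
python3 - <<'E'
from h import *
s=readout.sense();print(s['eef_pos'].round(4),s['qpos'].round(2),s['finger_gap'],s['contact_force'],np.degrees(np.arctan2(s['ee_rot'][1][0],s['ee_rot'][0][0])))
a=np.radians(-7.2);X=np.array([np.cos(a),np.sin(a)]);Y=np.array([-X[1],X[0]])
d=s['eef_pos'][:2]-[.638,.181];print(d@X,d@Y)
f=grab('wrist','w5.png')
t=grab('top')['image'];cv2.imwrite('pics/t5.png',cv2.cvtColor(cv2.resize(t[130:280,220:390],None,fx=4,fy=4,interpolation=2),4))
E
```

```text
[0.5494 0.1912 0.0338] [ 0.18  0.74 -0.77  1.84  0.68  0.84 -1.05] 0.05886274680594029 [ 4.41705372 -2.75739193  8.27286792] 82.85028625686179
-0.08919958461553108 -0.0009681964280252392
```

View pics/w5.png

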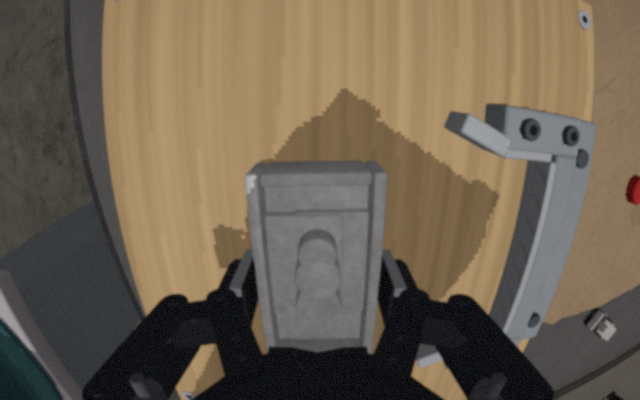

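View pics/t5.png

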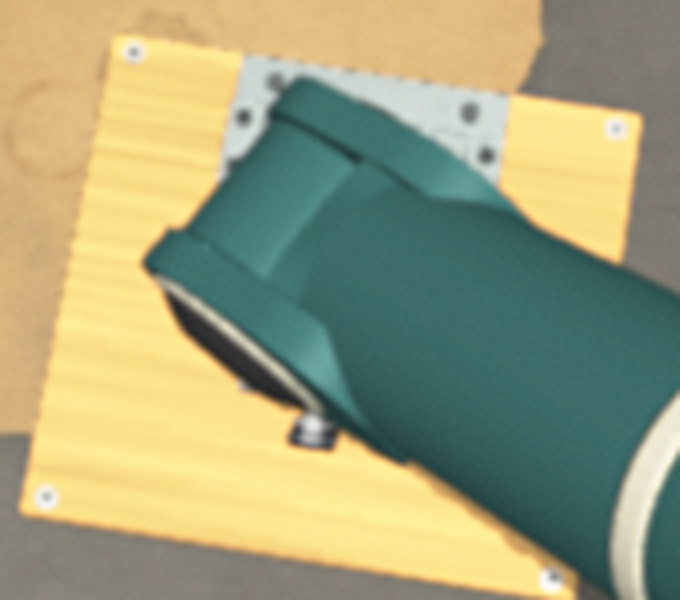

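Request:
drive_tool(commands=[[0.002,0.02,0,0],[0,0.02,0,0],[0,0.02,0,0],[0,0.02,0,0],[0,0.014,0,0]])

```text
time: 10.2
eef_pos: [0.5945, 0.1875, 0.0337]
ee_rot: [[0.123, 0.992, 0.0], [0.992, -0.123, 0.001], [0.001, 0.0, -1.0]]
contact_force: [-9.4, 1.1, 15.4]
finger_gap: 0.0585
```

```bash
python3 - <<'E'
from h import *
s=readout.sense();print(s['eef_pos'].round(4),s['qpos'].round(2),s['finger_gap'],s['contact_force'],np.degrees(np.arctan2(s['ee_rot'][1][0],s['ee_rot'][0][0])))
a=np.radians(-7.2);X=np.array([np.cos(a),np.sin(a)]);Y=np.array([-X[1],X[0]])
d=s['eef_pos'][:2]-[.638,.181];print(d@X,d@Y)
f=grab('wrist','w6.png')
E
```

```text
[0.5945 0.1875 0.0337] [ 0.18  0.79 -0.76  1.73  0.68  0.9  -0.99] 0.05850016032806858 [-9.4344304   1.13089759 15.43897681] 82.92746209301768
-0.043929308324811144 0.0009881917265754474
```

View pics/w6.png

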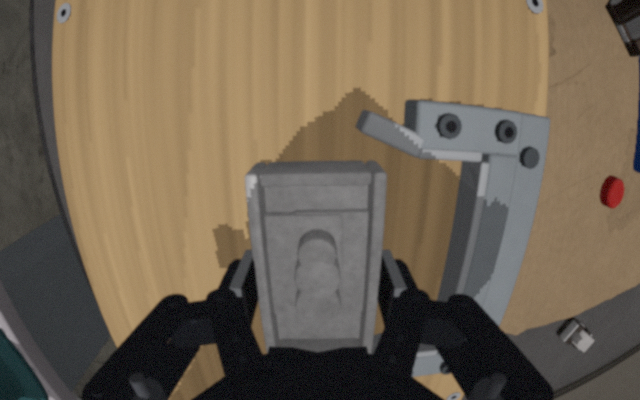

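Request:
drive_tool(commands=[[0,0,0,0],[0,0,0,0],[0,0,0,0],[0,0,0,0],[0,0,0,0]], fingers=0.9)

```text
time: 10.75
eef_pos: [0.5942, 0.1867, 0.0323]
ee_rot: [[0.123, 0.992, -0.0], [0.992, -0.123, -0.0], [-0.0, -0.0, -1.0]]
contact_force: [-0.1, -0.0, 0.2]
finger_gap: 0.0811
```

Request:
drive_tool(commands=[[0,0,-0.03,0],[0,0,-0.06,0],[0,0,-0.06,0],[0,0,0,0],[0,0,0,0]])

```text
time: 11.25
eef_pos: [0.5947, 0.1867, 0.1086]
ee_rot: [[0.124, 0.992, 0.002], [0.992, -0.124, 0.0], [0.0, 0.002, -1.0]]
contact_force: [0.9, -0.6, -0.7]
finger_gap: 0.0809
```

Request:
drive_tool(commands=[[0,-0.05,0,0.18],[0,0,0,0.18],[0,0,0,0.18],[0,0,0,0.18],[0,0,0,0.18]])

```text
time: 11.75
eef_pos: [0.569, 0.1896, 0.1068]
ee_rot: [[0.742, 0.67, -0.001], [0.67, -0.742, -0.0], [-0.001, -0.001, -1.0]]
contact_force: [-0.4, -0.2, 0.3]
finger_gap: 0.081
```

Request:
drive_tool(commands=[[0,0,0,0.18],[0,0,0,0.18],[0,0,0,0.18],[0,0,0,0.18],[0,0,0,0.18]], fingers=0.4)

```text
time: 12.25
eef_pos: [0.569, 0.1897, 0.1067]
ee_rot: [[1.0, 0.028, -0.001], [0.028, -1.0, -0.0], [-0.001, 0.0, -1.0]]
contact_force: [-0.1, 0.1, -0.3]
finger_gap: 0.0597
```

Request:
drive_tool(commands=[[0,0,0,0.18],[0,0,0,0],[0,0,0,0],[0,0,0,0],[0,0,0,0]])

```text
time: 12.75
eef_pos: [0.5694, 0.1897, 0.1072]
ee_rot: [[0.994, -0.106, -0.0], [-0.106, -0.994, 0.0], [-0.0, -0.0, -1.0]]
contact_force: [-0.1, 0.7, 0.1]
finger_gap: 0.0597
```

```bash
python3 - <<'E'
from h import *
s=readout.sense();print(s['eef_pos'].round(4),s['qpos'].round(2),s['finger_gap'],s['contact_force'],np.degrees(np.arctan2(s['ee_rot'][1][0],s['ee_rot'][0][0])))
a=np.radians(-7.2);X=np.array([np.cos(a),np.sin(a)]);Y=np.array([-X[1],X[0]])
d=s['eef_pos'][:2]-[.638,.181];print(d@X,d@Y)
f=grab('wrist','w7.png')
E
```

```text
[0.5694 0.1897 0.1072] [-0.    0.56 -0.49  1.77  0.33  0.89 -2.31] 0.05967428568688244 [-0.07718971  0.71098243  0.09111526] -6.077630033962422
-0.06912872236584781 6.94416034083969e-05
```

View pics/w7.png

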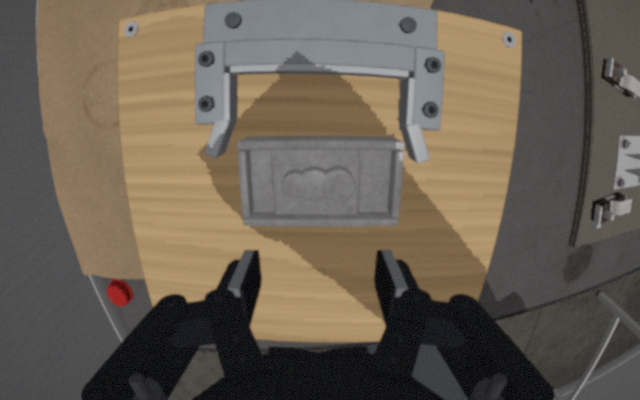

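Request:
drive_tool(commands=[[-0.04,0,0,0.025],[-0.025,0,0,0],[0,0,0,0],[0,0,0.05,0],[0,0,0.05,0]])

```text
time: 13.3
eef_pos: [0.5383, 0.1935, 0.0573]
ee_rot: [[0.992, -0.127, 0.002], [-0.127, -0.992, 0.0], [0.002, -0.001, -1.0]]
contact_force: [0.2, 0.5, -0.1]
finger_gap: 0.0599
```

Request:
drive_tool(commands=[[0,0,0.047,0],[0,0,0,0],[0.02,0,0,0],[0.02,0,0,0],[0,0,0,0]])

```text
time: 13.8
eef_pos: [0.5595, 0.1906, 0.035]
ee_rot: [[0.992, -0.129, 0.003], [-0.129, -0.992, 0.001], [0.002, -0.001, -1.0]]
contact_force: [-0.2, 0.2, 0.4]
finger_gap: 0.0601
```

```bash
cat > st.py <<'E'
from h import *
import sys
s=readout.sense();print(s['eef_pos'].round(4),s['qpos'].round(2),s['finger_gap'],s['contact_force'],np.degrees(np.arctan2(s['ee_rot'][1][0],s['ee_rot'][0][0])))
a=np.radians(-7.2);X=np.array([np.cos(a),np.sin(a)]);Y=np.array([-X[1],X[0]])
d=s['eef_pos'][:2]-[.638,.181];print(d@X,d@Y)
f=grab('wrist',sys.argv[1])
E
python3 st.py w8.png
```

```text
[0.5595 0.1906 0.035 ] [-0.04  0.65 -0.44  1.82  0.39  0.75 -2.39] 0.060105699265050896 [-0.18310692  0.15441742  0.37906631] -7.396821906252629
-0.07908214601643812 -0.0002715779244170253
```

View pics/w8.png

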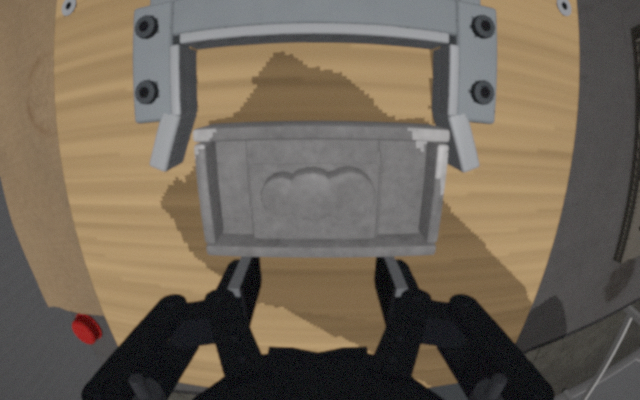

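Request:
drive_tool(commands=[[0.012,0,0,0],[0.012,0,0,0],[0.012,0,0,0],[0.012,0,0,0],[0.0,0,0,0]])

```text
time: 14.35
eef_pos: [0.5818, 0.1876, 0.0338]
ee_rot: [[0.992, -0.128, 0.001], [-0.128, -0.992, 0.0], [0.001, -0.0, -1.0]]
contact_force: [0.3, 0.7, -0.4]
finger_gap: 0.06
```

```bash
python3 st.py w9.png
```

```text
[0.5818 0.1876 0.0338] [-0.04  0.68 -0.44  1.77  0.39  0.78 -2.37] 0.06002261953961402 [ 0.26236955  0.73745683 -0.43650484] -7.351722931322644
-0.05659027853232361 -0.0004729468750161287
```

View pics/w9.png

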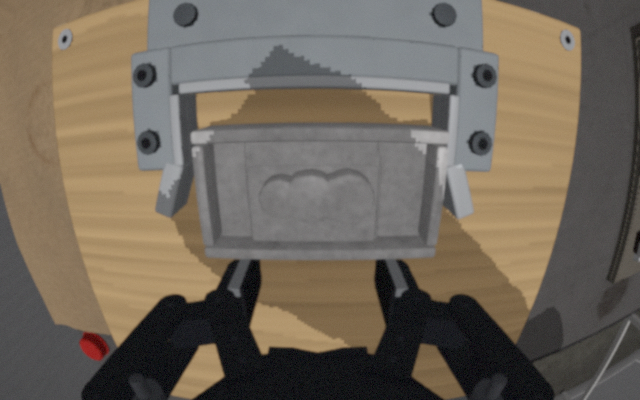

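Request:
drive_tool(commands=[[0.01,0,0,0],[0.01,0,0,0],[0.006,0,0,0],[0,0,0,0],[0.0,0,0,0]])

```text
time: 14.9
eef_pos: [0.5938, 0.1863, 0.0338]
ee_rot: [[0.992, -0.127, 0.0], [-0.127, -0.992, 0.0], [0.0, -0.0, -1.0]]
contact_force: [-0.2, -0.1, -0.2]
finger_gap: 0.0595
```

```bash
python3 st.py w10.png
```

```text
[0.5938 0.1863 0.0338] [-0.03  0.7  -0.44  1.74  0.39  0.8  -2.35] 0.05947186056600328 [-0.23253664 -0.08682452 -0.22389962] -7.322172478844026
-0.04449540797156872 -0.0002942406778184394
```

View pics/w10.png

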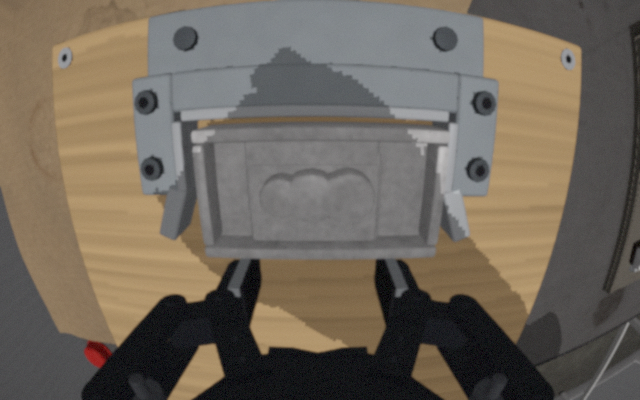

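Request:
drive_tool(commands=[[0.004,0,0,0],[0.004,0,0,0],[0,0,0,0],[0,0,0,0],[0.0,0,0,0]])

```text
time: 15.45
eef_pos: [0.5978, 0.1857, 0.0338]
ee_rot: [[0.992, -0.127, 0.0], [-0.127, -0.992, 0.0], [0.0, -0.0, -1.0]]
contact_force: [-0.3, -0.2, 0.4]
finger_gap: 0.0594
```

Request:
drive_tool(commands=[[0.004,0,0,0],[0.004,0,0,0],[0,0,0,0],[0,0,0,0],[0.0,0,0,0]])

```text
time: 15.95
eef_pos: [0.5981, 0.1859, 0.0333]
ee_rot: [[0.992, -0.127, -0.007], [-0.127, -0.992, -0.001], [-0.006, 0.002, -1.0]]
contact_force: [-25.0, 0.3, 14.3]
finger_gap: 0.0597
```

```bash
python3 st.py w11.png
```

```text
[0.5981 0.1859 0.0333] [-0.03  0.7  -0.44  1.72  0.39  0.81 -2.35] 0.05972521348892095 [-25.04733745   0.27421607  14.33121267] -7.277827874604198
-0.040147000092009964 -0.000167379119663477
```

View pics/w11.png

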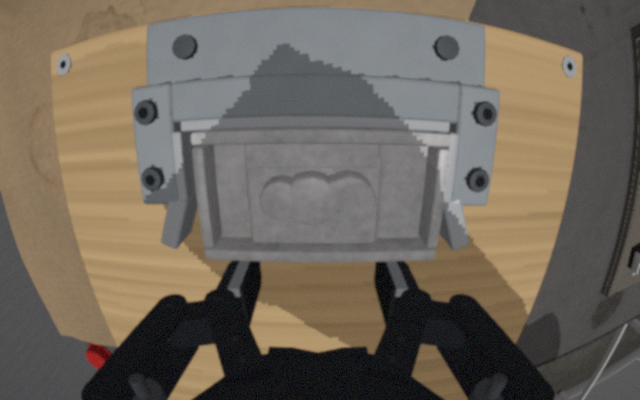

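Request:
drive_tool(commands=[[-0.01,0,0,0],[-0.03,0,0,0],[-0.06,0,0,0],[-0.06,0,-0.05,0],[0,0,-0.08,0]])

```text
time: 16.5
eef_pos: [0.5179, 0.1958, 0.0976]
ee_rot: [[0.992, -0.124, -0.005], [-0.124, -0.992, -0.002], [-0.005, 0.002, -1.0]]
contact_force: [1.6, 0.2, -0.0]
finger_gap: 0.0602
```

Request:
drive_tool(commands=[[0,0,-0.08,0],[0,0,-0.08,0],[-0.05,0,-0.04,0],[0,0,0,0],[0,0,0,0]])

```text
time: 17.0
eef_pos: [0.4977, 0.1985, 0.1992]
ee_rot: [[0.992, -0.127, 0.001], [-0.127, -0.992, -0.0], [0.001, -0.0, -1.0]]
contact_force: [0.1, -0.9, -0.8]
finger_gap: 0.0599
```

```bash
python3 st.py w12.png; python3 - <<'E'
from h import *
f=grab('top');im=f['image']
cv2.imwrite('pics/t12.png',cv2.cvtColor(cv2.resize(im[130:280,220:390],None,fx=4,fy=4,interpolation=2),4))
w=grab('wrist');K=np.array(w['camera_matrix']);R=cv2.Rodrigues(np.array(w['rvec'],float))[0];t=np.array(w['tvec'],float).ravel();C=-R.T@t
def bk(px,z):
    v=np.array([(px[0]-K[0,2])/K[0,0],(px[1]-K[1,2])/K[1,1]]);th=np.linalg.norm(v)
    d=np.r_[v/th*np.sin(th),np.cos(th)]@R
    return C+d*(z-C[2])/d[2]
for r in nets.regions_of('wrist','casting_centre')[:1]:
    c=max(cv2.findContours(r['region'].astype(np.uint8),0,1)[0],key=cv2.contourArea).reshape(-1,2)
    P=np.array([bk(p,.054)[:2] for p in c]);rc=cv2.minAreaRect((P*1000).astype(np.float32));print(rc)
    a=np.radians(-7.2);X=np.array([np.cos(a),np.sin(a)]);Y=np.array([-X[1],X[0]])
    d=np.array(rc[0])/1000-[.638,.181];print(d@X,d@Y)
i=cv2.cvtColor(w['image'],4);cv2.imwrite('pics/w12c.png',cv2.resize(i[50:270,180:460],None,fx=2.7,fy=2.7,interpolation=2))
E
```

```text
[0.4977 0.1985 0.1992] [ 0.03  0.34 -0.56  1.86  0.21  1.   -2.32] 0.05991809395831514 [ 0.07794356 -0.94810785 -0.84472497] -7.313600004992899
-0.14134842455723137 -0.00023826318798489174
((637.1820678710938, 181.01708984375), (109.21166229248047, 62.097877502441406), 82.46067810058594)
-0.0008136244151436273 -8.555899332439996e-05
```

View pics/w12c.png

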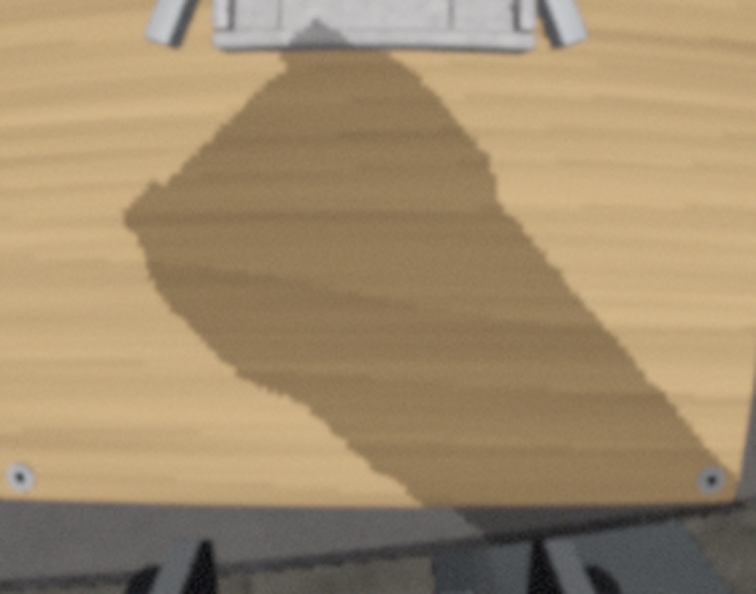

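View pics/w12.png

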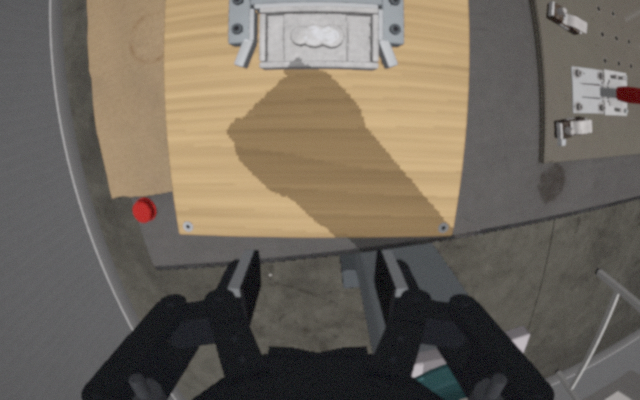

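```bash
python3 - <<'E'
import cv2
i=cv2.imread('pics/w12.png');cv2.imwrite('pics/w12d.png',cv2.resize(i[0:90,220:420],None,fx=4,fy=4,interpolation=2))
E
```

```text
(no output)
```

View pics/w12d.png

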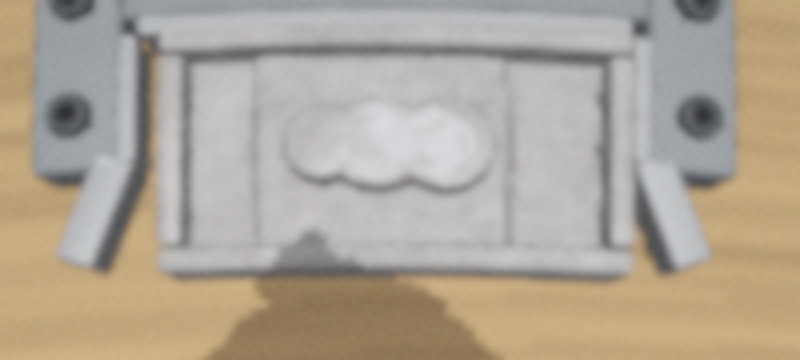

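View pics/t12.png

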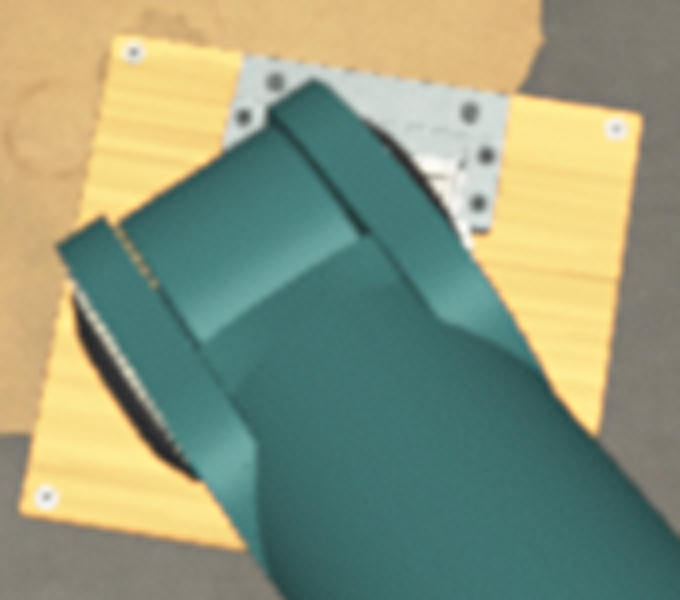

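The crop shows the casting between the jaws with its long side against the stop and no wood visible between them. It sits slightly to the right, within the slot's play. The gripper is well clear, so I'm handing in.

```bash
python3 -c "
from plant import job;print(job.job_done())"
```

```text
the job is handed in; nothing more can be done
None
```

The casting is in the nest with its long side flush against the stop, and the job is handed in; the hand-in gave no verdict. I gripped the casting across its 60 mm width and turned it about 80° flat on the board. I then slid it into the nest mouth, let go, and pushed its rear side with two spread fingers until it met the stop. The push force rose to about 25 N when it seated. It was handed in at about 17 s of the 72 s allowed.

**Last checks:** These come from the wrist camera after backing off. They are only as good as the roughly 2 mm calibration and my own estimate of the nest pose.
- **Depth:** the casting's centre is about 0.8 mm short of fully home.
- **Sideways:** the region measurement gives about 0 mm. The close-up picture shows it slightly to the right, so the two disagree a little; it can shift at most about 3 mm in the slot, inside the 6 mm limit.
- **Square to the stop:** about 0.3° off (0.006 rad), and no wood shows between casting and stop.
- **Gripper:** clear of everything, with contact force around zero.
- **Clamp blocks and cap:** the arm never went near them. I did not measure them again at the end.

No check failed. The top camera's last picture was mostly hidden by the arm, so it confirms little.

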